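Set the telescopic work lamp at its station and hold it at full height

ROBOT

A 7-joint arm with a two-finger parallel gripper is mounted at the origin on a cart in front of the work surface, level with it; the furniture and walls round the work are solid. World frame = base frame: x ahead of the robot, y to its left, z up, the work surface at z = 0. Lengths are in m, angles in rad, forces in N, time in s.
With the tool pointing down it reaches from about 0.4 to 0.875 m from the base axis. Payload 19.3 kg.
Tool frame: the origin (TCP) lies at the very end of the fingers, on their centre line; the grasp point (between the pads) lies 19 mm behind it; z points along the fingers, y is the line along which they close (so a half turn about z gives the same grasp; the last joint's range is limited). The gripper opens to 85 mm and grips with 20 to 120 N. Pads are 22 mm wide; open, the fingers measure 114 mm over their backs; the gripper's body (76 mm by 85 mm) begins 54 mm behind the grasp point. The pads swing forward as they close: fully open they stand 13 mm farther back than shut.
Start: joints at [1.277, 0.521, -0.036, 1.599, 0.021, 1.021, -0.113], TCP at [0.139, -0.609, 0.231] pointing down, gripper open.
Joint ranges: [-2.91, 2.91], [-0.3, 2.13], [-1.5, 1.42], [0.17, 2.43], [-1.26, 4.41], [0.16, 1.93], [-2.52, 2.52]. Speed limits (rad/s): [1.89, 1.89, 2.39, 2.39, 3.01, 3.01, 3.01].

INTERFACE

Orientations are given as [roll, pitch, yaw] about the fixed x, y, z axes, in that order (R = Rz(yaw) Ry(pitch) Rx(roll)).
In Python, from workcell import bot gives the robot as it stands. The module is installed in compiled form; this text tells all that it offers.
- The arm moves only by the tool apply_moves, never from a script. Its arguments are lists of equal length, an entry for each row: "claw": the finger opening in m, from 0 to 0.0854; "xyz": the shift along the tool's x, y, z in m, a list of three; "twist": the turn, a rotation vector about the tool's x, y, z in rad, a list of three. A call has 1 to 20 rows; each row shifts and turns the commanded pose from where the row before left it, along the tool's axes as they then stand; what a row does not reach is not made up. A row lasts 1/10 s, in which the tool goes at most 50 mm and 8.59 degrees, less where a joint would pass 70% of its speed; a pose out of reach is approached as far as the arm can. A call with a gripper value outside its range is refused whole. The fingers move at their own pace and stop on an object; "force" is the grip in N (left out, the last holds). Time passes only in rows, so rows that do not move let the fingers close. It gives the time, the measured TCP pose, the force, the opening and the grip force at its end, in the units of the state.
- bot.observe(): the state, without advancing time (a new reading comes with each control period).
- bot.grab_frame(name): name is "scene" or "top" or "wrist"; returns a dict with "img" (384x512x3 uint8, red, green, blue), "vfov" (degrees; the focal length in pixels is half the picture's height over the tangent of half this angle, whatever the lens; pixels are square), "cx", "cy" (the principal point, pixels), "view" (4x4, takes a point from world to camera coordinates). Camera axes: x right, y up, looking along -z (the intrinsics and any distortion apply to the point x, -y, -z); pixel columns grow to the right and rows downward; lengths in m; the calibration is good to about 2 mm. A picture is of the moment at which its call begins. There is no depth.
- bot.job_done(): hands the job in; it is judged then, once.
Trained networks look in the newest picture that a camera, given by its name, has taken for a name from the list of things; names that differ only in an ending like _2 or _b are one class to them, and where a whole thing is asked for, a point or a joint stands for the part that bears it (a point fixed in the world has none). Each returns a list of dicts, best first, with "score" (0 to 1); they miss things now and then, are a little off and sometimes report something else, mostly with a low value. They report only what shows in the picture. A call takes as long as a camera call.
- bot.find_in(camera, query): "position" ([x, y, z] in m, in world coordinates, good to about 4 mm: the middle of the surface that is visible of it).
The state is a dict: "clock": time; "qpos": joint angles; "qd": joint speeds; "joint_efforts": joint torques, N m; "position": TCP position; "tool_rot": TCP orientation; "force": force on the tool from outside, world axes, zero at the start; "moment": the same for the moment, N m; "grip_width": finger opening in m; "finger_force": force on a finger pad.
Only numpy, scipy, OpenCV 4.12 (cv2) and the standard library are available. Lean on these libraries where they do the work, as an engineer would, in place of code of your own. Each camera call takes 0.05 s, during which the arm holds its last target. There are 200 camera calls.

TASK

Slide the work lamp along the bench, mast down and without lifting its foot, from the yellow tape corners to the green ones, so that the foot stands squarely between the green corners. Then squeeze the orange release button in the lamp's head, draw the mast up past its first stop to the second, its full height, and finish while still holding the head up there with the button squeezed in and the foot flat on the bench, so that I can tighten the collar. Leave the other things on the bench where they are.

Things in the scene. Friction and masses are not known exactly. Their poses are not given: they have to be found in the camera images.
- lamp: Cordless work lamp, 1 kg: square grey foot 104 x 104 mm, 27 mm high, its rubber sole drags with about 6 N; on its middle an aluminium sleeve 28 mm square with a black collar 38 mm square, 132 to 152 mm high. An upward pull over 8 N lifts it; the released mast needs about 3 N. Origin: centre of the underside. x: away from the handle, to the lamp disc; y: to the button's side; z up
- lamp_handle (a point): Where to take the foot's black pull handle: a level bar along the lamp's x, 16 mm wide (across y), 27 to 41 mm above the bench, from the foot out to 116 mm from the lamp's middle towards -x. This point: inside it, 88 mm from the middle towards -x, 36 mm above the bench. Axes as the lamp's
- lamp_grip (a point): Where to take the head: middle of a black block 30 mm wide (y), 36 long (x), 46 high, nothing above it; on the mast's axis, 178 mm above the bench with the mast down, level with the middle of the orange button, 17 mm across and 6 mm proud of the +y side; the other side is flat. Fingers closing along y here press the button flush. Axes as the lamp's; rises with the mast
- lamp_mast (a joint): How far the mast is drawn up, m: 0 down, first stop 0.050, second stop 0.100, the end of its travel. A spring bolt catches in the sleeve at 0 and at either stop unless the button is kept in; unlocked, the mast sinks by its own weight
- lamp_button (a joint): How far the orange button is pressed in, m: 0 out (mast locked), bolt clear from 0.004, 0.006 flush with the block. A spring pushes it out, 1.3 N at first, 2.8 N when flush. It springs back when let go
- green_station: Where the lamp is to stand: four green tape corners stuck on the bench round a square of 120 x 120 mm, 8 mm larger all round than the lamp's foot; origin at its centre on the bench; x axis: the lamp's x when it stands squarely. Flat, cannot be moved
- yellow_station: Where the lamp stands at the start, roughly: the same corners in yellow. Green and yellow change sides (left and right) from one start to the next
- outlet: white double outlet lying on its face with its terminal blocks up, 72 x 115 x 28 mm; origin under its centre. Bystander behind the left station
- cutters: side cutters with red handles, 60 x 166 x 14 mm, lying; origin under the centre. Bystander
- orange_coupler: orange conduit coupler standing on end beyond the vice, 30 mm across, 40 mm high; origin under its centre. Bystander
- lamp_disc (a point): Middle of the yellow lamp disc, 52 mm across and 12 mm thick, that reaches out from the head along +x: 62 mm in front of the mast's axis, 167 mm above the bench with the mast down; rises with the mast
- black_gland: black cable gland standing on its nut beyond the vice, 23 mm across, 39 mm high; origin under its centre. Bystander

How it is judged:
On the way, in this order (a step that is already met when the one before it is completed fails the run):
1. the lamp stands between the green corners, mast still down (horizontal distance between lamp and green_station below 0.015 m and angle between the x axis of lamp and the x axis of green_station, either way round below 0.15 rad and height (world z) of lamp below 0.006 m and angle between lamp's own z axis and vertical below 0.07 rad and value of joint lamp_mast below 0.01 m), for 0.2 s.
2. there, the mast is drawn past its first stop with the button pressed (horizontal distance between lamp and green_station below 0.015 m and angle between the x axis of lamp and the x axis of green_station, either way round below 0.15 rad and height (world z) of lamp below 0.006 m and angle between lamp's own z axis and vertical below 0.07 rad and value of joint lamp_mast above 0.056 m and value of joint lamp_button above 0.0035 m), for 0.05 s.
At the end, for the whole second after the job is handed in: Fingers hold the head (over 5 N), button in by 4 mm or more (bolt clear, only the arm carries the mast), mast up over 95 of 100 mm; foot flat on the bench (below 6 mm, tilt under 0.07 rad), within 15 mm and 0.15 rad of the green station, at rest (horizontal distance between lamp and green_station below 0.015 m and angle between the x axis of lamp and the x axis of green_station, either way round below 0.15 rad and height (world z) of lamp below 0.006 m and angle between lamp's own z axis and vertical below 0.07 rad and value of joint lamp_mast above 0.095 m and value of joint lamp_button above 0.004 m and contact force between the fingers and lamp above 5 N and linear speed of lamp below 0.02 m/s); the arm keeps its last pose, push and grip.
It fails at once if the lamp's foot is lifted off the bench by over 12 mm or tilted over 0.2 rad (height (world z) of lamp above 0.012 m or angle between lamp's own z axis and vertical above 0.2 rad).
It fails at once if a bystander is moved by over 25 mm (distance of any of outlet, cutters, orange_coupler, black_gland from where it was at the start of the episode above 0.025 m).
It also fails if it takes over 58 s, if anything falls off the work surface, if the arm or the gripper's body presses on something with over 40 N, if the wrist force passes 120 N, or if a joint passes its speed limit or range.

## Working session

There is one attempt and no reset: what is moved stays moved. The work goes in short steps, Python scripts to look and compute and a tool call to move; the robot and the scene stay as the last step left them, time stands still between calls to the robot, and variables do not carry over. Pictures are saved under pics/ and viewed, at most 13 in all, crops included, and the job is handed in when it is done.

Besides the shell and the picture viewer there is one more tool, called after "Emit:" as a command line: name --argument value ..., lists and objects as JSON in quotes. apply_moves: Moves the arm, as the interface text tells. Its arguments: {"type":"object","properties":{"claw":{"type":"array"},"xyz":{"type":"array"},"twist":{"type":"array"},"force":{"type":"number"}},"required":["claw","xyz","twist"]}

```bash
mkdir -p pics
cat > h.py <<'E'
import numpy as np, cv2
from workcell import bot
def snap(cam,fn):
    f=bot.grab_frame(cam); cv2.imwrite('pics/'+fn,f['img'][:,:,::-1]); np.savez('pics/'+fn+'.npz',**{k:np.array(v) for k,v in f.items()}); return f
def ray(f,u,v,z):
    fl=192/np.tan(np.radians(float(f['vfov']))/2); d=np.array([(u-f['cx'])/fl,-(v-f['cy'])/fl,-1.])
    M=np.linalg.inv(f['view']); o=M[:3,3]; w=M[:3,:3]@d; return o+w*(z-o[2])/w[2]
def proj(f,p):
    fl=192/np.tan(np.radians(float(f['vfov']))/2); c=f['view']@np.r_[p,1]; return f['cx']-fl*c[0]/c[2], f['cy']+fl*c[1]/c[2]
E
python3 - <<'E'
from h import *
np.set_printoptions(precision=4,suppress=True)
s=bot.observe(); print({k:np.round(v,3) for k,v in s.items()})
for c in('top','scene'):
    f=snap(c,c+'0.png'); print(c,f['vfov'],f['cx'],f['cy'],np.linalg.inv(f['view'])[:3,3])
    for q in ['lamp','lamp_handle','lamp_grip','lamp_disc','green_station','yellow_station','outlet','cutters']:
        print(q,[(np.round(d['position'],3),round(d['score'],2)) for d in bot.find_in(c,q)[:2]])
a=cv2.imread('pics/top0.png')
E
```

```text
{'clock': np.float64(0.0), 'qpos': array([ 1.277,  0.522, -0.036,  1.6  ,  0.021,  1.021, -0.113]), 'qd': array([ 0.001, -0.   ,  0.001,  0.001, -0.001, -0.001,  0.001]), 'joint_efforts': array([  0.003, -92.712,   1.982, -36.993,   0.018,   0.008,   0.   ]), 'position': array([ 0.139, -0.609,  0.231]), 'tool_rot': array([-3.14 ,  0.   ,  0.224]), 'force': array([-0.399, -0.497,  0.357]), 'moment': array([ 0.048, -0.039,  0.008]), 'finger_force': np.float64(0.0), 'grip_width': np.float64(0.085)}
top 52.65433031972844 257.44190545387823 188.90306864386528 [0.4394 0.2066 1.0782]
lamp [(array([0.544, 0.122, 0.038]), 0.64)]
lamp_handle [(array([0.546, 0.126, 0.036]), 0.69)]
lamp_grip [(array([0.594, 0.124, 0.169]), 0.57)]
lamp_disc [(array([0.593, 0.127, 0.168]), 0.62)]
green_station [(array([0.519, 0.361, 0.004]), 0.73)]
yellow_station [(array([0.504, 0.164, 0.004]), 0.83), (array([ 0.56 , -0.118,  0.028]), 0.26)]
outlet [(array([0.705, 0.274, 0.015]), 0.88)]
cutters [(array([0.494, 0.525, 0.011]), 0.59)]
scene 56.07765604158497 260.634156357971 187.78164846044476 [ 0.2159 -0.5165  0.6436]
lamp [(array([0.482, 0.07 , 0.004]), 0.52)]
lamp_handle [(array([0.54 , 0.103, 0.04 ]), 0.7), (array([0.561, 0.109, 0.175]), 0.33)]
lamp_grip [(array([0.562, 0.11 , 0.174]), 0.61)]
lamp_disc [(array([0.562, 0.118, 0.175]), 0.64)]
green_station []
yellow_station [(array([0.482, 0.07 , 0.004]), 0.5)]
outlet [(array([0.688, 0.262, 0.024]), 0.49)]
cutters [(array([0.487, 0.515, 0.015]), 0.46)]
```

View pics/top0.png

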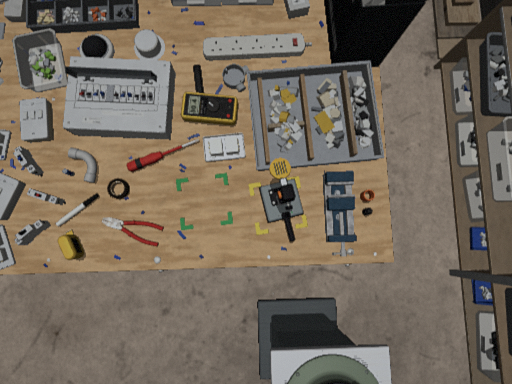

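View pics/scene0.png

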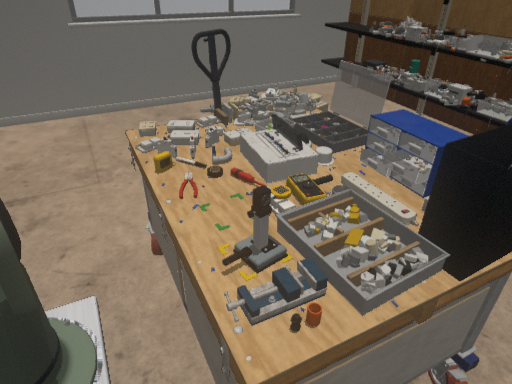

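The top view shows the lamp at about px (283,200), with its disc up at (280,168) and its handle down at (290,235). The yellow corners surround it, the green corners are at (178–230, 180–224), the vice is on the right and the outlet is at (224,147). Next I'll zoom in and measure.

Run:
```python
from h import *
np.set_printoptions(precision=4,suppress=True)
f=dict(np.load('pics/top0.png.npz')); a=f['img'].astype(int)
def blobs(m,name):
    n,l,st,c=cv2.connectedComponentsWithStats(m.astype('uint8'))
    for i in range(1,n):
        if st[i,4]>8: print(name,st[i],c[i],ray(f,*c[i],0)[:2])
R,G,B=a[:,:,0],a[:,:,1],a[:,:,2]
m=(G>R+40)&(G>B+30); blobs(m,'g')
ys,xs=np.nonzero(m); r=cv2.minAreaRect(np.c_[xs,ys].astype(np.float32)); 
b=cv2.boxPoints(r); P=np.array([ray(f,*(p),0)[:2] for p in b]); print('green',P.mean(0),P,np.linalg.norm(np.diff(P,axis=0),axis=1), np.degrees(np.arctan2(*(P[1]-P[0])[::-1])))
m=(R>170)&(G>140)&(B<90); m[:,:240]=0; m[:150]=0;m[:,320:]=0; blobs(m,'y')
c=f['img'][140:260,160:390]; cv2.imwrite('pics/c0.png',cv2.resize(c,None,fx=3.4,fy=3.4,interpolation=cv2.INTER_CUBIC)[:,:,::-1])
```

```text
g [215 173  13  12  67] [222.6418 177.4776] [0.6179 0.2777]
g [176 178  12  13  71] [180.0563 182.9155] [0.6055 0.3969]
g [221 212  12  13  72] [227.6111 219.1944] [0.5005 0.2659]
g [180 218  13  12  73] [184.5753 224.7671] [0.4884 0.3848]
green [0.5532 0.3317] [[0.6162 0.4116]
 [0.6308 0.2677]
 [0.4897 0.253 ]
 [0.476  0.3945]] [0.1446 0.1419 0.1422] -84.20300553423547
y [270 158  20  20 146] [279.4521 167.7397] [0.6417 0.1169]
y [295 176   6  12  39] [297.5385 181.5128] [0.601  0.0673]
y [249 183  12  12  64] [253.0156 187.2969] [0.5878 0.1931]
y [296 215  11  13  66] [302.1818 222.4242] [0.4858 0.0593]
y [255 222  13  12  70] [259.9714 229.1571] [0.4705 0.1771]
```

View pics/c0.png

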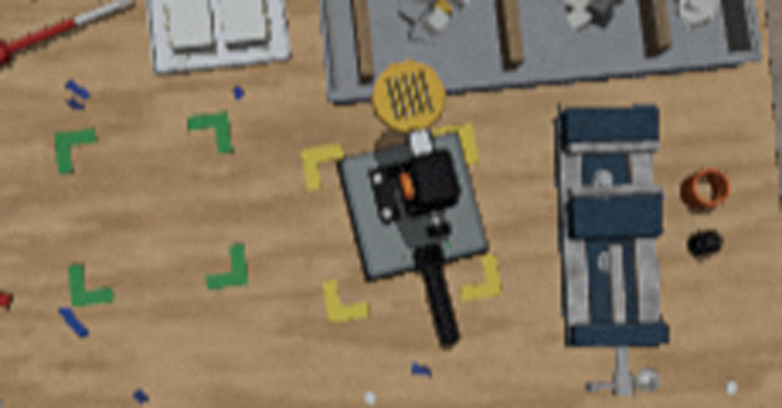

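The zoomed crop shows the foot corners at (340,160), (463,130), (488,250) and (368,278), with the handle tip at (448,345). The orange button is on the left side, which is +y.

Run:
```python
from h import *
np.set_printoptions(precision=4,suppress=True)
f=dict(np.load('pics/top0.png.npz'))
P=np.array([ray(f,u/3.4+160,v/3.4+140,.027)[:2] for u,v in[(340,160),(463,130),(488,250),(368,278)]])
print(P,P.mean(0)); 
for i,j in((3,0),(2,1)): d=P[i]*-1+P[j]; print(np.hypot(*d),np.degrees(np.arctan2(d[1],d[0])))
for i,j in((1,0),(2,3)): d=P[i]*-1+P[j]; print(np.hypot(*d),np.degrees(np.arctan2(-d[0],d[1])))
for u,v in[(448,343),(428,250)]: print('handle',ray(f,u/3.4+160,v/3.4+140,.041))
print('head',ray(f,436/3.4+160,177/3.4+140,.201)); print('disc',ray(f,279.45,167.74,.173))
c=P.mean(0)
t=np.radians(13)
print('handle pt',c-.088*np.array([np.cos(t),np.sin(t)]))
```

```text
[[0.5842 0.1743]
 [0.6061 0.0742]
 [0.5086 0.0582]
 [0.4889 0.1549]] [0.547  0.1154]
0.09727211676427187 11.542431559000482
0.09884837659130712 9.277149690788743
0.10255933659853224 12.326070041512649
0.09864267798608177 11.486470323686108
handle [0.4359 0.0947 0.041 ]
handle [0.509  0.1076 0.041 ]
head [0.5471 0.1156 0.201 ]
disc [0.6092 0.1313 0.173 ]
handle pt [0.4612 0.0956]
```

Emit:
apply_moves --claw '[0.05, 0.05, 0.05, 0.05, 0.05, 0.05, 0.05, 0.05, 0.05, 0.05, 0.05, 0.05]' --xyz '[[0.032, -0.0235, 0], [0.032, -0.0235, 0], [0.032, -0.0235, 0], [0.032, -0.0235, 0], [0.032, -0.0235, 0], [0.032, -0.0235, 0], [0.032, -0.0235, 0], [0.032, -0.0235, 0], [0.032, -0.0235, 0], [0.032, -0.0235, 0], [0.032, -0.0235, 0], [0.032, -0.0235, 0]]' --twist '[[0, 0, 0], [0, 0, 0], [0, 0, 0], [0, 0, 0], [0, 0, 0], [0, 0, 0], [0, 0, 0], [0, 0, 0], [0, 0, 0], [0, 0, 0], [0, 0, 0], [0, 0, 0]]' --force 80

```text
clock: 2.1
position: [0.4515, -0.2479, 0.2315]
tool_rot: [3.141, -0.0, 0.224]
force: [0.5, -0.7, -0.6]
grip_width: 0.0499
finger_force: 0.0
```

Emit:
apply_moves --claw '[0.05, 0.05, 0.05, 0.05, 0.05, 0.05, 0.05, 0.05, 0.05, 0.05, 0.05, 0.05]' --xyz '[[0.0075, -0.0285, 0], [0.0075, -0.0285, 0], [0.0075, -0.0285, 0], [0.0075, -0.0285, 0], [0.0075, -0.0285, 0], [0.0075, -0.0285, 0], [0.0075, -0.0285, 0], [0.0075, -0.0285, 0], [0.0075, -0.0285, 0], [0.0075, -0.0285, 0], [0.0075, -0.0285, 0], [0, 0, 0]]' --twist '[[0, 0, 0.0025], [0, 0, 0.0025], [0, 0, 0.0025], [0, 0, 0.0025], [0, 0, 0.0025], [0, 0, 0.0025], [0, 0, 0.0025], [0, 0, 0.0025], [0, 0, 0.0025], [0, 0, 0.0025], [0, 0, 0.0025], [0, 0, 0]]'

```text
clock: 3.3
position: [0.4655, 0.0782, 0.2315]
tool_rot: [-3.14, -0.001, 0.201]
force: [-0.1, -1.5, 0.6]
grip_width: 0.0503
finger_force: 0.0
```

Run:
```python
from h import *
np.set_printoptions(precision=4,suppress=True)
f=snap('wrist','w0.png'); s=bot.observe(); print(s['position'],s['tool_rot'],s['clock'])
for q in ['lamp_handle','lamp_grip','lamp','lamp_disc']: print(q,[(np.round(d['position'],3),round(d['score'],2)) for d in bot.find_in('wrist',q)[:2]])
for x in range(-52,-120,-32):
    print(proj(f,np.array([.547+x/1000*.98,.1155+x/1000*.196,.041])))
```

```text
[0.4654 0.0761 0.2314] [-3.1412 -0.0002  0.1992] 3.35
lamp_handle [(array([0.55 , 0.11 , 0.153]), 0.95)]
lamp_grip [(array([0.557, 0.117, 0.206]), 0.8), (array([ 0.555, -0.112,  0.024]), 0.23)]
lamp [(array([0.549, 0.11 , 0.146]), 0.63)]
lamp_disc [(array([0.551, 0.117, 0.199]), 0.98)]
(np.float64(238.21083288658963), np.float64(140.03116118716332))
(np.float64(238.59674810019627), np.float64(168.99994132315646))
(np.float64(238.96296870691742), np.float64(196.49034300550554))
```

View pics/w0.png

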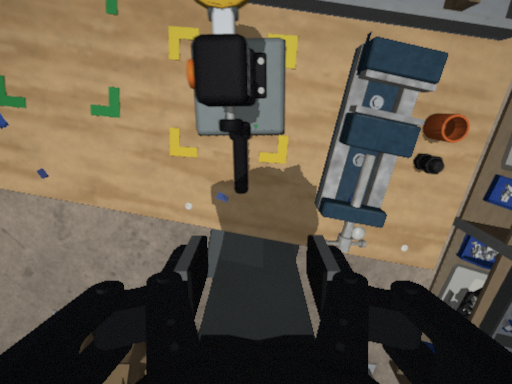

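The wrist view shows the handle running straight from (239,133) to (241,192), close to where I predicted. It lies nearly parallel to the tool's x axis and 17 px left of the fingers' midline.

Emit:
apply_moves --claw '[0.05, 0.05, 0.05, 0.05, 0.05, 0.05, 0.05, 0.05, 0.05, 0.05]' --xyz '[[0, -0.0075, 0], [0, -0.0075, 0], [0, -0.0075, 0.02], [0, 0, 0.03], [0, 0, 0.03], [0, 0, 0.03], [0, 0, 0.03], [0, 0, 0.01], [0, 0, 0], [0, 0, 0]]' --twist '[[0, 0, 0], [0, 0, 0], [0, 0, 0], [0, 0, 0], [0, 0, 0], [0, 0, 0], [0, 0, 0], [0, 0, 0], [0, 0, 0], [0, 0, 0]]'

```text
clock: 4.55
position: [0.4616, 0.097, 0.0823]
tool_rot: [-3.141, -0.001, 0.196]
force: [-1.2, -0.3, 0.1]
grip_width: 0.0504
finger_force: 0.0
```

Run:
```python
from h import *
f=snap('wrist','w1.png'); s=bot.observe(); print(s['position'],s['tool_rot'],s['clock'])
```

```text
[0.4617369  0.09695833 0.08251376] [-3.14148439e+00 -1.64653144e-03  1.96253733e-01] 4.6
```

View pics/w1.png

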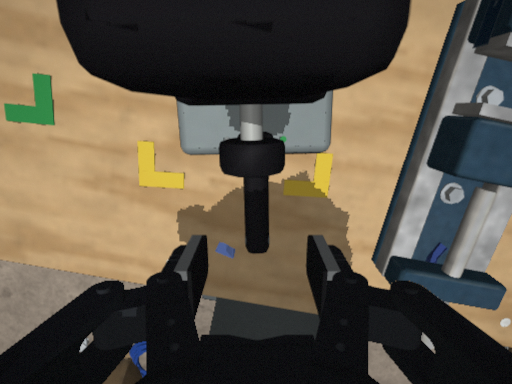

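The handle is centred between the fingers (u≈257) and parallel to them. I'll go down and close.

Emit:
apply_moves --claw '[0.05, 0.05, 0.05, 0.05, 0.04, 0.02, 0.01, 0.005, 0.005, 0.005, 0.005]' --xyz '[[0, 0, 0.025], [0, 0, 0.025], [0, 0, 0.014], [0, 0, 0], [0, 0, 0], [0, 0, 0], [0, 0, 0], [0, 0, 0], [0, 0, 0], [0, 0, 0], [0, 0, 0]]' --twist '[[0, 0, 0], [0, 0, 0], [0, 0, 0], [0, 0, 0], [0, 0, 0], [0, 0, 0], [0, 0, 0], [0, 0, 0], [0, 0, 0], [0, 0, 0], [0, 0, 0]]' --force 80

```text
clock: 5.7
position: [0.4618, 0.097, 0.0185]
tool_rot: [-3.141, -0.002, 0.197]
force: [-2.6, 0.0, 15.4]
grip_width: 0.014
finger_force: 77.9
```

Emit:
apply_moves --claw '[0.005, 0.005]' --xyz '[[0, 0, -0.001], [0, 0, 0]]' --twist '[[0, 0, 0], [0, 0, 0]]'

```text
clock: 5.9
position: [0.4617, 0.097, 0.0189]
tool_rot: [-3.141, -0.002, 0.197]
force: [2.7, 2.4, -4.3]
grip_width: 0.0141
finger_force: 78.2
```

Emit:
apply_moves --claw '[0.005, 0.005, 0.005, 0.005, 0.005, 0.005, 0.005, 0.005, 0.005, 0.005]' --xyz '[[0.001, -0.005, 0], [0.0014, -0.008, 0], [0.0019, -0.011, 0], [0.0019, -0.011, 0], [0.0019, -0.011, 0], [0.0019, -0.011, 0], [0.0019, -0.011, 0], [0.0019, -0.011, 0], [0.0014, -0.008, 0], [0.001, -0.005, 0]]' --twist '[[0, 0, 0.002], [0, 0, 0.003], [0, 0, 0.0047], [0, 0, 0.0047], [0, 0, 0.0047], [0, 0, 0.0047], [0, 0, 0.0047], [0, 0, 0.0047], [0, 0, 0.003], [0, 0, 0.002]]' --force 100

```text
clock: 6.9
position: [0.4607, 0.1887, 0.0187]
tool_rot: [3.139, 0.001, 0.155]
force: [-1.5, -13.1, 14.4]
grip_width: 0.014
finger_force: 104.4
```

Run:
```python
from h import *
f=snap('top','t1.png'); s=bot.observe(); print(s['position'],s['tool_rot'],s['clock'],s['force'])
c=f['img'][140:260,160:350]; cv2.imwrite('pics/c1.png',cv2.resize(c,None,fx=4,fy=4,interpolation=cv2.INTER_CUBIC)[:,:,::-1])
```

```text
[0.46072778 0.18953036 0.01870515] [3.13985989e+00 5.37729075e-04 1.55861495e-01] 6.95 [ 0.68067748 -8.66020849 11.37014285]
```

View pics/c1.png

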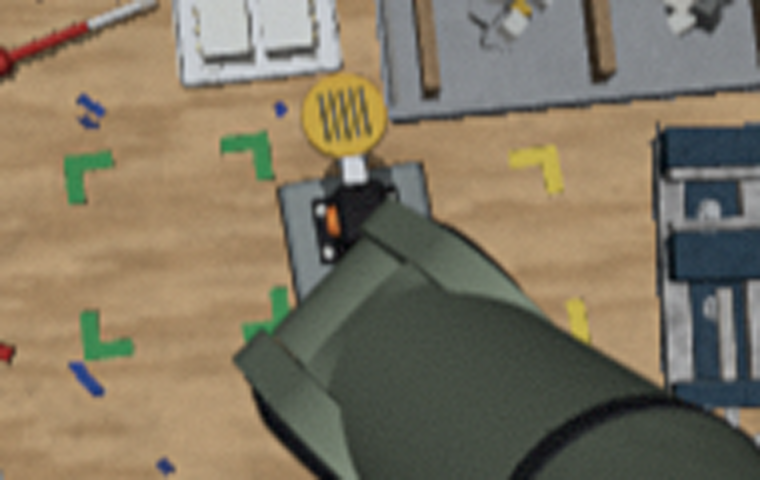

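Emit:
apply_moves --claw '[0.005, 0.005, 0.005, 0.005, 0.005, 0.005, 0.005, 0.005, 0.005, 0.005, 0.005, 0.005, 0.005, 0.005, 0.005, 0.005]' --xyz '[[0.001, -0.005, 0], [0.0014, -0.008, 0], [0.0018, -0.0104, 0], [0.0018, -0.0104, 0], [0.0018, -0.0104, 0], [0.0018, -0.0104, 0], [0.0018, -0.0104, 0], [0.0018, -0.0104, 0], [0.0018, -0.0104, 0], [0.0018, -0.0104, 0], [0.0018, -0.0104, 0], [0.0018, -0.0104, 0], [0.0014, -0.008, 0], [0.001, -0.005, 0], [0, 0, 0], [0, 0, 0]]' --twist '[[0, 0, 0.002], [0, 0, 0.003], [0, 0, 0.0042], [0, 0, 0.0042], [0, 0, 0.0042], [0, 0, 0.0042], [0, 0, 0.0042], [0, 0, 0.0042], [0, 0, 0.0042], [0, 0, 0.0042], [0, 0, 0.0042], [0, 0, 0.0042], [0, 0, 0.003], [0, 0, 0.002], [0, 0, 0], [0, 0, 0]]'

```text
clock: 8.55
position: [0.4662, 0.3212, 0.0188]
tool_rot: [3.141, -0.0, 0.104]
force: [0.5, -4.8, 10.2]
grip_width: 0.014
finger_force: 103.7
```

Run:
```python
from h import *
f=snap('top','t2.png'); s=bot.observe(); print(s['position'],s['tool_rot'],s['clock'],s['force'])
c=f['img'][150:250,150:280]; a=cv2.resize(c,None,fx=6,fy=6,interpolation=cv2.INTER_CUBIC)[:,:,::-1].copy()
# where the foot top (z=27mm) would be if perfectly placed
t=np.radians(5.9);R=np.array([[np.cos(t),-np.sin(t)],[np.sin(t),np.cos(t)]])
q=[proj(f,np.r_[np.array([.5532,.3315])+R@np.array(v)*.052,.027]) for v in[(1,1),(1,-1),(-1,-1),(-1,1)]]
q=((np.array(q)-[150,150]+.5)*6).astype(int); cv2.polylines(a,[q],True,(0,0,255),1)
cv2.imwrite('pics/c2.png',a)
```

```text
[0.46613031 0.32118618 0.0187462 ] [ 3.14056965e+00 -3.95011585e-05  1.04230255e-01] 8.6 [ 0.45587369 -4.65097571  9.90077715]
```

View pics/c2.png

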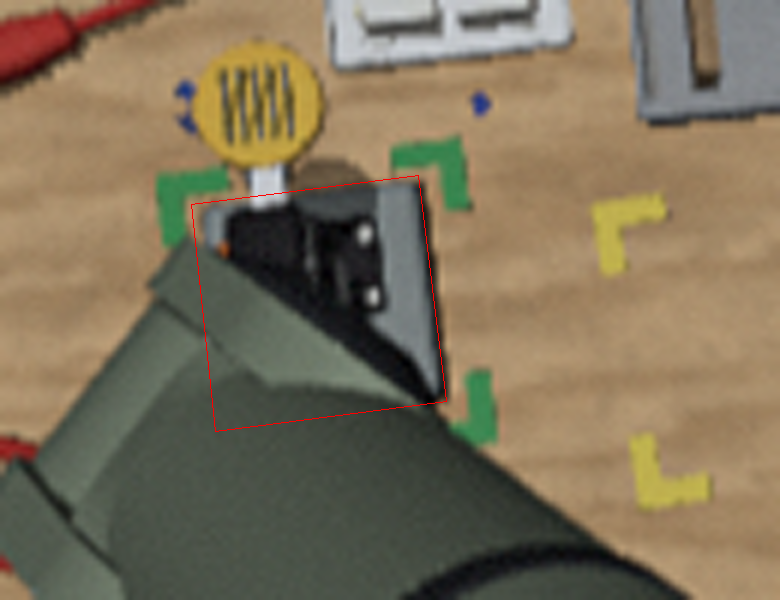

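The foot's right edge and top-right corner lie on the red target outline at (419,177)–(446,400), within about 2 mm. I'll release, rise and look at the head from above.

Emit:
apply_moves --claw '[0.02, 0.03, 0.045, 0.05, 0.05, 0.05, 0.05, 0.05, 0.06, 0.07, 0.07, 0.07, 0.07, 0.07, 0.07]' --xyz '[[0, 0, 0], [0, 0, 0], [0, 0, 0], [0, 0, 0], [0, 0, -0.015], [0, 0, -0.03], [0, 0, -0.04], [0, 0, -0.04], [0, 0, -0.04], [0, 0, -0.04], [0, 0, -0.03], [0, 0, -0.01], [0, 0, 0], [0, 0, 0], [0, 0, 0]]' --twist '[[0, 0, 0], [0, 0, 0], [0, 0, 0], [0, 0, 0], [0, 0, 0], [0, 0, 0], [0, 0, 0], [0, 0, 0], [0, 0, 0], [0, 0, 0], [0, 0, 0], [0, 0, 0], [0, 0, 0], [0, 0, 0], [0, 0, 0]]'

```text
clock: 10.1
position: [0.4653, 0.3215, 0.2621]
tool_rot: [3.141, 0.002, 0.106]
force: [-1.0, -0.3, 0.1]
grip_width: 0.0698
finger_force: 0.0
```

Run:
```python
from h import *
np.set_printoptions(precision=4,suppress=True)
f=snap('wrist','w3.png'); s=bot.observe(); print(s['position'],s['tool_rot'],s['clock'],s['force'],s['grip_width'])
a=f['img'][:,:,::-1].copy(); t=np.radians(5.9);R=np.array([[np.cos(t),-np.sin(t)],[np.sin(t),np.cos(t)]]);c=np.array([.5532,.3315])
for hx,hy,z in((.018,.015,.201),(.052,.052,.027),(.06,.06,0)):
    q=np.array([proj(f,np.r_[c+R@np.array([i*hx,j*hy]),z]) for i,j in((1,1),(1,-1),(-1,-1),(-1,1))]); print(z,q.round())
    cv2.polylines(a,[q.astype(int)],True,(0,0,255),1)
cv2.imwrite('pics/w3b.png',a)
```

```text
[0.4654 0.3216 0.2621] [3.1406 0.0018 0.1061] 10.15 [ 0.3681 -0.4647  0.3733] 0.06981068129220316
0.201 [[231.  45.]
 [280.  45.]
 [279. 106.]
 [232. 106.]]
0.027 [[210.  41.]
 [302.  41.]
 [298. 135.]
 [214. 135.]]
0 [[207.  38.]
 [306.  39.]
 [302. 139.]
 [210. 139.]]
```

View pics/w3b.png

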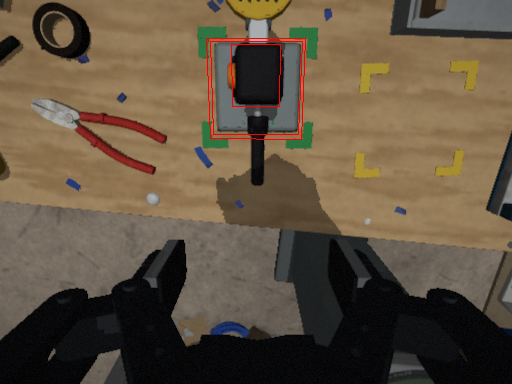

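The foot stands squarely inside the green corners, and the head at (236–281, 44–104) is within about 1 mm of prediction. The other objects have not moved. Next I'll go over the head, descend and grip.

Emit:
apply_moves --claw '[0.07, 0.07, 0.07, 0.07, 0.07, 0.07, 0.07, 0.07, 0.07, 0.07, 0.07]' --xyz '[[0.02, 0, 0], [0.025, 0, 0], [0.025, 0, 0], [0.018, 0, 0], [0, 0, 0], [0, 0, 0.015], [0, 0, 0.025], [0, 0, 0.025], [0, 0, 0.025], [0, 0, 0.012], [0, 0, 0]]' --twist '[[0, 0, 0], [0, 0, 0], [0, 0, 0], [0, 0, 0], [0, 0, 0], [0, 0, 0], [0, 0, 0], [0, 0, 0], [0, 0, 0], [0, 0, 0], [0, 0, 0]]'

```text
clock: 11.25
position: [0.5522, 0.3309, 0.1596]
tool_rot: [3.14, 0.003, 0.107]
force: [-0.8, -0.5, -0.5]
grip_width: 0.0702
finger_force: 0.0
```

Emit:
apply_moves --claw '[0.06, 0.05, 0.045, 0.042, 0.039, 0.036, 0.033, 0.03, 0.027, 0.025, 0.025]' --xyz '[[0, 0, 0], [0, 0, 0], [0, 0, 0], [0, 0, 0], [0, 0, 0], [0, 0, 0], [0, 0, 0], [0, 0, 0], [0, 0, 0], [0, 0, 0], [0, 0, 0]]' --twist '[[0, 0, 0], [0, 0, 0], [0, 0, 0], [0, 0, 0], [0, 0, 0], [0, 0, 0], [0, 0, 0], [0, 0, 0], [0, 0, 0], [0, 0, 0], [0, 0, 0]]' --force 40

```text
clock: 12.35
position: [0.5535, 0.3304, 0.1615]
tool_rot: [3.141, 0.0, 0.105]
force: [-1.4, -3.3, 5.3]
grip_width: 0.0295
finger_force: 39.1
```

Run:
```python
from h import *
f=snap('scene','s2.png'); s=bot.observe(); print(s['position'],s['tool_rot'],s['clock'],s['force'],s['moment'],s['grip_width'])
x,y=map(int,proj(f,np.array([.553,.331,.12]))); c=f['img'][max(0,y-70):y+70,max(0,x-80):x+80]; cv2.imwrite('pics/s2c.png',cv2.resize(c,None,fx=4,fy=4,interpolation=cv2.INTER_CUBIC)[:,:,::-1])
```

```text
[0.55353516 0.33043969 0.16146111] [3.14062960e+00 9.98889677e-05 1.05341920e-01] 12.4 [-1.59028666 -3.77056668  5.70828586] [-0.8288549   0.29238269 -0.10700698] 0.029377478901866927
```

View pics/s2c.png

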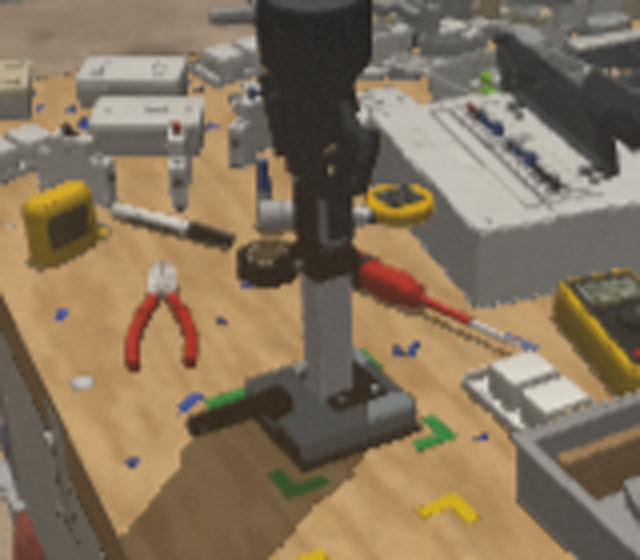

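The fingers hold the head with the foot flat, and the 29.4 mm opening means the button is flush. Drawing the mast up.

Emit:
apply_moves --claw '[0.025, 0.025, 0.025, 0.025, 0.025, 0.025, 0.025, 0.025]' --xyz '[[0, 0, -0.003], [0, 0, -0.006], [0, 0, -0.008], [0, 0, -0.008], [0, 0, -0.005], [0, 0, 0], [0, 0, 0], [0, 0, 0]]' --twist '[[0, 0, 0], [0, 0, 0], [0, 0, 0], [0, 0, 0], [0, 0, 0], [0, 0, 0], [0, 0, 0], [0, 0, 0]]'

```text
clock: 13.2
position: [0.5534, 0.331, 0.1911]
tool_rot: [3.141, 0.0, 0.106]
force: [0.8, -4.9, -1.5]
grip_width: 0.0298
finger_force: 40.1
```

Run:
```python
from h import *
f=snap('scene','s3.png'); s=bot.observe(); print(s['position'],s['tool_rot'],s['clock'],s['force'],s['moment'],s['grip_width'])
x,y=map(int,proj(f,np.array([.553,.331,.12]))); c=f['img'][max(0,y-70):y+70,max(0,x-80):x+80]; cv2.imwrite('pics/s3c.png',cv2.resize(c,None,fx=4,fy=4,interpolation=cv2.INTER_CUBIC)[:,:,::-1])
```

```text
[0.55337934 0.33107111 0.1910222 ] [3.14128128e+00 1.60871372e-04 1.06026769e-01] 13.25 [ 2.1205676  -4.85469844 -1.24033281] [-1.51318873 -0.49602368 -0.06250755] 0.029744400804114186
```

View pics/s3c.png

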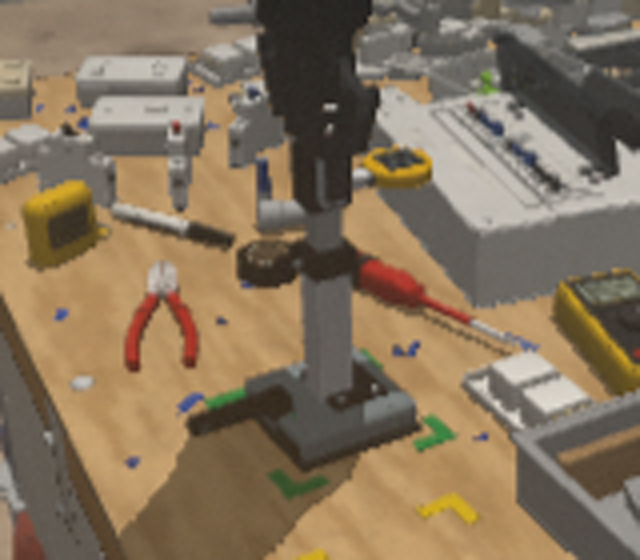

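The mast is rising with the foot flat. I'll continue, easing the small side load.

Emit:
apply_moves --claw '[0.025, 0.025, 0.025, 0.025, 0.025, 0.025, 0.025, 0.025, 0.025]' --xyz '[[0, 0.0003, -0.003], [0, 0.0003, -0.006], [0, 0.0002, -0.008], [0, 0, -0.008], [0, 0, -0.008], [0, 0, -0.006], [0, 0, -0.003], [0, 0, 0], [0, 0, 0]]' --twist '[[0, 0, 0], [0, 0, 0], [0, 0, 0], [0, 0, 0], [0, 0, 0], [0, 0, 0], [0, 0, 0], [0, 0, 0], [0, 0, 0]]'

```text
clock: 14.15
position: [0.5534, 0.3305, 0.2332]
tool_rot: [-3.141, 0.0, 0.106]
force: [2.0, -1.3, -2.4]
grip_width: 0.0293
finger_force: 40.1
```

Emit:
apply_moves --claw '[0.025, 0.025, 0.025, 0.025, 0.025, 0.025, 0.025, 0.025]' --xyz '[[0, 0, -0.003], [0, 0, -0.006], [0, 0, -0.006], [0, 0, -0.005], [0, 0, -0.004], [0, 0, -0.002], [0, 0, 0], [0, 0, 0]]' --twist '[[0, 0, 0], [0, 0, 0], [0, 0, 0], [0, 0, 0], [0, 0, 0], [0, 0, 0], [0, 0, 0], [0, 0, 0]]'

```text
clock: 14.95
position: [0.5534, 0.3305, 0.2593]
tool_rot: [-3.141, -0.0, 0.106]
force: [1.0, -1.3, -1.4]
grip_width: 0.0297
finger_force: 40.2
```

Run:
```python
from h import *
f=snap('scene','s4.png'); s=bot.observe(); print(s['position'],s['tool_rot'],s['clock'],s['force'],s['moment'],s['grip_width'],s['finger_force'])
x,y=map(int,proj(f,np.array([.553,.331,.12]))); c=f['img'][max(0,y-70):y+70,max(0,x-80):x+80]; cv2.imwrite('pics/s4c.png',cv2.resize(c,None,fx=4,fy=4,interpolation=cv2.INTER_CUBIC)[:,:,::-1])
```

```text
[0.55346929 0.33045024 0.259179  ] [-3.14156580e+00  1.02494511e-05  1.06024139e-01] 15.0 [ 1.27687037  0.25248544 -1.41965384] [-0.08112949 -0.12744718 -0.02266385] 0.029390636224836272 40.17122391611338
```

View pics/s4c.png

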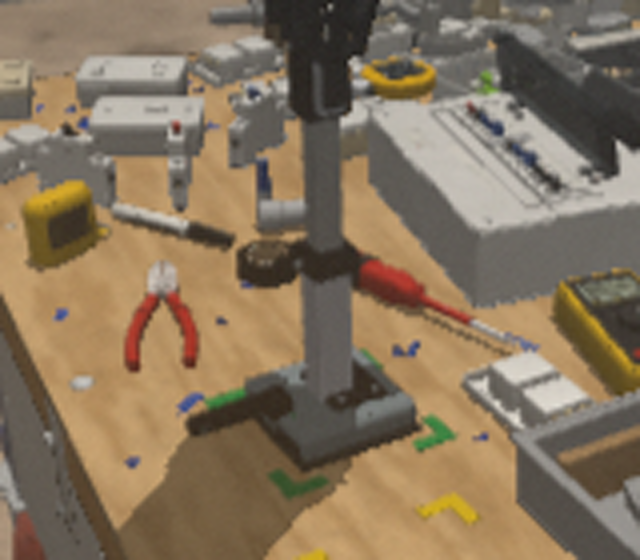

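The mast is nearly at full height (about 97.7 mm) with the foot flat. I'll feel for the end stop gently.

Emit:
apply_moves --claw '[0.025, 0.025, 0.025, 0.025]' --xyz '[[0, 0, -0.001], [0, 0, -0.0005], [0, 0, 0], [0, 0, 0]]' --twist '[[0, 0, 0], [0, 0, 0], [0, 0, 0], [0, 0, 0]]'

```text
clock: 15.4
position: [0.5534, 0.3305, 0.2608]
tool_rot: [-3.142, -0.0, 0.106]
force: [1.1, -0.9, -1.8]
grip_width: 0.0294
finger_force: 40.0
```

Emit:
apply_moves --claw '[0.025, 0.025, 0.025, 0.025]' --xyz '[[0, 0, -0.0008], [0, 0, -0.0004], [0, 0, 0], [0, 0, 0]]' --twist '[[0, 0, 0], [0, 0, 0], [0, 0, 0], [0, 0, 0]]'

```text
clock: 15.8
position: [0.5534, 0.3305, 0.262]
tool_rot: [-3.142, -0.0, 0.106]
force: [1.1, 0.3, -3.0]
grip_width: 0.0292
finger_force: 40.5
```

Emit:
apply_moves --claw '[0.025, 0.025, 0.025, 0.025]' --xyz '[[0, 0, -0.0008], [0, 0, 0], [0, 0, 0], [0, 0, 0]]' --twist '[[0, 0, 0], [0, 0, 0], [0, 0, 0], [0, 0, 0]]'

```text
clock: 16.2
position: [0.5533, 0.3304, 0.2625]
tool_rot: [3.141, 0.001, 0.106]
force: [0.6, -0.9, -10.7]
grip_width: 0.0293
finger_force: 40.3
```

The end stop shows clearly: the pull jumped to 10.7 N. I'll back off 1.5 mm and hand in.

Emit:
apply_moves --claw '[0.025, 0.025, 0.025, 0.025, 0.025, 0.025]' --xyz '[[0, 0, 0.0008], [0, 0, 0.0007], [0, 0, 0], [0, 0, 0], [0, 0, 0], [0, 0, 0]]' --twist '[[0, 0, 0], [0, 0, 0], [0, 0, 0], [0, 0, 0], [0, 0, 0], [0, 0, 0]]'

```text
clock: 16.8
position: [0.5535, 0.3305, 0.2615]
tool_rot: [-3.141, -0.0, 0.106]
force: [-1.7, -2.7, -1.6]
grip_width: 0.03
finger_force: 41.4
```

Run:
```python
from h import *
s=bot.observe(); print(s['position'],s['force'],s['grip_width'],s['finger_force'])
print(bot.job_done())
```

```text
[0.55349324 0.33046249 0.26149957] [-1.73818575 -2.68906801 -1.57510504] 0.030041769410618386 41.39231231063604
the job is handed in; nothing more can be done
None
```

I handed the job in with no verdict returned: by my measurements the lamp's foot stands flat and square between the green corners, and the arm is holding the head with the button in and the mast about 1 mm below its full-height stop.

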